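Build the pack with its separator sheet and hold the clamp lever level

ROBOT

A 6-joint arm with a two-finger parallel gripper is mounted at the origin on a cart in front of the work surface, level with it; the furniture and walls round the work are solid. World frame = base frame: x ahead of the robot, y to its left, z up, the work surface at z = 0. Lengths are in m, angles in rad, forces in N, time in s.
With the tool pointing down it reaches from about 0.35 to 0.775 m from the base axis. Payload 7.3 kg.
Tool frame: the origin (TCP) lies midway between the tips of the shut fingers; the grasp point (between the pads) lies 19 mm behind it (robot.tcp_to_grasp is the distance from the TCP to the grasp point, in m); z points along the fingers, y is the line along which they close (so a half turn about z gives the same grasp; the last joint's range is limited). The gripper opens to 92 mm and grips with 3 to 60 N. Pads are 19 mm wide; open, the fingers measure 130 mm over their backs; the gripper's body (75 mm by 190 mm) begins 47 mm behind the grasp point.
Start: joints at [1.016, 0.342, 1.524, -0, 1.275, -0.146], TCP at [0.209, 0.482, 0.227] pointing down, gripper open.
Joint ranges: [-2.53, 2.53], [-0.77, 2.02], [0.04, 2.7], [-1, 4.14], [0.28, 2.66], [-3.11, 3.11]. Speed limits (rad/s): [2.57, 2.57, 3.14, 3.14, 3.14, 3.14].

INTERFACE

Orientations are given as [roll, pitch, yaw] about the fixed x, y, z axes, in that order (R = Rz(yaw) Ry(pitch) Rx(roll)).
In Python, from cell import readout, cams, ticket, robot gives the robot as it stands. The module is installed in compiled form; this text tells all that it offers.
- The arm moves only by the tool jog_arm, never from a script. Its argument "plan" is a list of rows, each a list of 5 numbers: the shift along the world's x, y, z each as a share of 0.08 m, from -1 to 1, then the turn about the world's z as a share of 90 degrees, from -1 to 1, then the opening, from -1 (shut) to 1 (fully open). A call has 1 to 12 rows; each row is the pose to reach, as a shift and turn from the pose commanded when the call began; what a row does not reach only later rows make up. A row lasts 1/10 s, in which the tool goes at most 50 mm and 8.59 degrees, less where a joint would pass 70% of its speed; a pose out of reach is approached as far as the arm can. A call with a number of a shift or a turn outside -1 to 1 is refused whole. A call with a gripper value outside its range is refused whole. The fingers move at their own pace and stop on an object; "squeeze" is the grip in N (left out, the last holds). Time passes only in rows, so rows that repeat a pose let the fingers close. It gives the time, the measured TCP pose, the force, the opening and the grip force at its end, in the units of the state.
- readout.observe(): the state, without advancing time (a new reading comes with each control period).
- cams.read_camera(name): name is "scene" or "top"; returns the picture (480x640x3 uint8, blue, green, red); there is no depth.
- cams.calibration(name): a dict with "K" (3x3 intrinsics, pixels), "world_from_camera" (4x4, takes a point from camera to world coordinates). Camera axes: x right, y down, z forward; pixel columns grow to the right and rows downward; lengths in m; the calibration is good to about 2 mm. A picture is of the moment at which its call begins. calibration takes no time and is no camera call.
- ticket.hand_in(): hands the job in; it is judged then, once.
The state is a dict: "time": time; "qpos": joint angles; "qvel": joint speeds; "joint_efforts": joint torques, N m; "tool_pos": TCP position; "tool_rot": TCP orientation; "contact_force": force on the tool from outside, world axes, zero at the start; "torque": the same for the moment, N m; "opening": finger opening in m; "grip_force": force on a finger pad.
Only numpy, scipy, OpenCV 4.12 (cv2) and the standard library are available. Lean on these libraries where they do the work, as an engineer would, in place of code of your own. Each camera call takes 0.05 s, during which the arm holds its last target. There are 200 camera calls.

TASK

Lay the thin metal separator sheet squarely on the wooden board that already sits in the clamping jig, then lay the loose wooden board squarely on top of the sheet. Then press the jig's spring-loaded lever down until its arm is level, so that the sprung pad squeezes the pack, and finish still holding the lever there: it springs up if let go.

Things in the scene. Friction and masses are not known exactly. Their poses are not given: they have to be found in the camera images.
- jig: Fixed clamping jig: dark steel base plate 10 mm thick with a lever. Origin: on the bench under the middle of the nest that holds the bottom board; z up. Plate: x -65 to +65, y -160 to +110 mm, and a small extension under the pivot. Low stops, top 21 mm above the bench, surround the bottom board near its ends only. The lever stands along the -y end of the nest.
- lever_pivot (a point): Lever's horizontal pivot (axis along jig y), in a grey fork 94 mm high, at jig x +100, y -122, z +78 mm. The straight steel arm, 18 mm wide, 14 mm thick, 193 mm long, runs from here towards the jig's -x.
- lever (a joint): Lever angle, rad: 0 = sprung up (arm tilted up 0.42 rad), grows as pressed down; 0.42 = arm exactly level; stop at 0.52. A return spring always pushes it up; it does not lock. On the full pack the pad makes contact at about 0.30; holding it level takes about 12 N down on the knob.
- lever_knob (a point): Centre of the top of the black round palm knob near the arm's free end (40 mm across, flat top 32 mm); press down here. It lies 182 mm along the arm from the pivot and 28 mm above the arm's centre line, so it moves on an arc: from lever up to level it goes from 178 down to 106 mm above the bench and 27 mm towards jig -x.
- pad_foot (a point): Foot of the sprung rubber pad (24 mm across) under the lever's side toe, 100 mm along the arm from the pivot, at jig y -78 mm; it yields 22 mm, 0.6 N per mm. The toe, 26 mm wide, covers the nest's end from the arm to jig y -62 mm; lever up, the pad's foot is 87 mm above the bench. So lower each layer about 55 mm to the +y side of its place, then slide it in under the toe.
- bottom_board: Pale wooden board 56 x 200 x 20 mm lying in the jig's nest on the base plate, loose between the stops; top 30 mm above the bench. Origin: centre of its underside; y along its length, z up.
- sheet: Bare aluminium separator sheet 60 x 200 x 6 mm, lying flat on the bench, 0.19 kg. Origin: centre of its underside; y along its length, z up. Grip it across its 60 mm width.
- top_board: Loose pale wooden board 56 x 200 x 20 mm, the same as the one in the jig, lying flat on the bench, about 0.18 kg. Origin: centre of its underside; y along its length, z up. Grip it across its 56 mm width.

How it is judged:
By the outcome, as a careful person would: the job done as asked, in the order asked, and still so for the second after the job is handed in, while the arm keeps its last pose, push and grip.
It also fails if it takes over 72 s, if anything falls off the work surface, if the arm or the gripper's body presses on something with over 40 N, if the wrist force passes 120 N, or if a joint passes its speed limit or range.

## Working session

There is one attempt and no reset: what is moved stays moved. The work goes in short steps, Python scripts to look and compute and a tool call to move; the robot and the scene stay as the last step left them, time stands still between calls to the robot, and variables do not carry over. Pictures are saved under pics/ and viewed, at most 10 in all, crops included, and the job is handed in when it is done.

Besides the shell and the picture viewer there is one more tool, called after "Request:" as name([rows], argument=value, ...), one row to a line, values as JSON. jog_arm: Moves the arm, as the interface text tells. Shift numbers are shares of 0.08 m and turn numbers shares of 90 degrees, none past 1 either way. Its arguments: {"type":"object","properties":{"plan":{"type":"array"},"squeeze":{"type":"number"}},"required":["plan"]}

```bash
mkdir -p pics; python3 - <<'E'
from cell import readout,cams,robot
import cv2
for n in ["scene","top"]:
    cv2.imwrite(f"pics/{n}0.png",cams.read_camera(n)); c=cams.calibration(n); print(n,c["K"].round(1).tolist(),c["world_from_camera"].round(3).tolist())
s=readout.observe(); print(s)
E
```

```text
scene [[447.2, 0.0, 319.7], [0.0, 447.2, 241.0], [0.0, 0.0, 1.0]] [[0.722, -0.5, 0.478, 0.064], [-0.692, -0.539, 0.48, -0.572], [0.018, -0.677, -0.735, 0.928], [0.0, 0.0, 0.0, 1.0]]
top [[440.1, 0.0, 321.1], [0.0, 440.1, 234.8], [0.0, 0.0, 1.0]] [[0.015, -0.99, 0.143, 0.416], [-1.0, -0.013, 0.011, -0.063], [-0.009, -0.143, -0.99, 1.077], [0.0, 0.0, 0.0, 1.0]]
{'time': 0.1, 'qpos': array([ 1.01600426e+00,  3.42649621e-01,  1.52492471e+00, -2.14212789e-05,
        1.27539790e+00, -1.46000146e-01]), 'qvel': array([-0.00056708, -0.00163385, -0.00173714, -0.00051316,  0.00048876,
       -0.00283   ]), 'joint_efforts': array([ 1.64478413e-03, -4.31998336e+01, -2.44696122e+01,  7.18207425e-02,
        5.24150231e-02,  7.79086832e-06]), 'tool_pos': array([0.20847928, 0.48143328, 0.22611512]), 'tool_rot': array([-3.14022478e+00, -1.80435760e-04,  2.73280686e+00]), 'contact_force': array([ 0.53801409,  0.66234286, -0.43232524]), 'torque': array([ 0.01132391,  0.012592  , -0.01938571]), 'grip_force': 0.0, 'opening': 0.09204794785471375}
```

View pics/top0.png

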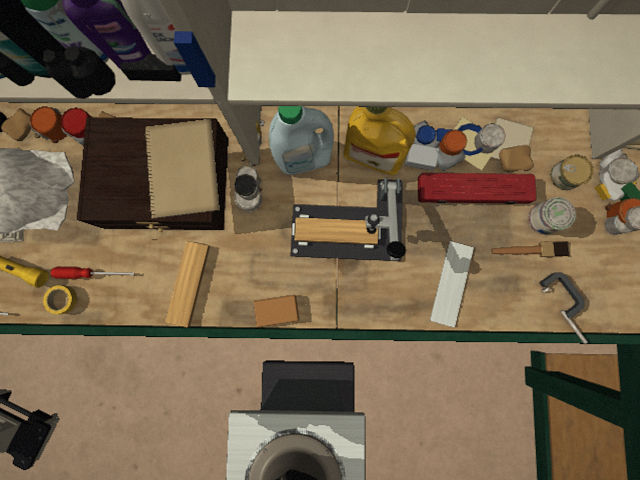

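View pics/scene0.png

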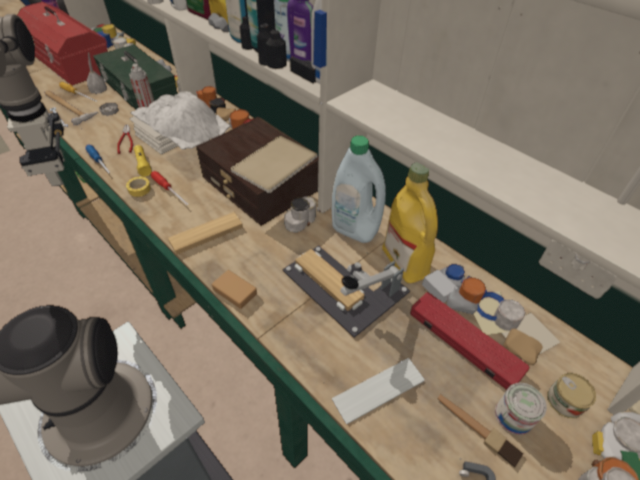

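The top view shows the sheet at about (453,285), the loose board at about (188,284) and the jig at about (345,232), with the knob at (395,249) toward the robot. I'll enlarge these to measure them.

```bash
python3 - <<'E'
import cv2,numpy as np
im=cv2.imread("pics/top0.png")
def crop(x,y,w,h,k): return cv2.resize(im[y:y+h,x:x+w],None,fx=k,fy=k,interpolation=cv2.INTER_CUBIC)
cv2.imwrite("pics/c1.png",crop(280,170,133,100,6))
a=crop(155,232,70,100,5.5);b=crop(420,232,70,100,5.5)
cv2.imwrite("pics/c2.png",np.hstack([a,b]))
E
```

```text
(no output)
```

View pics/c1.png

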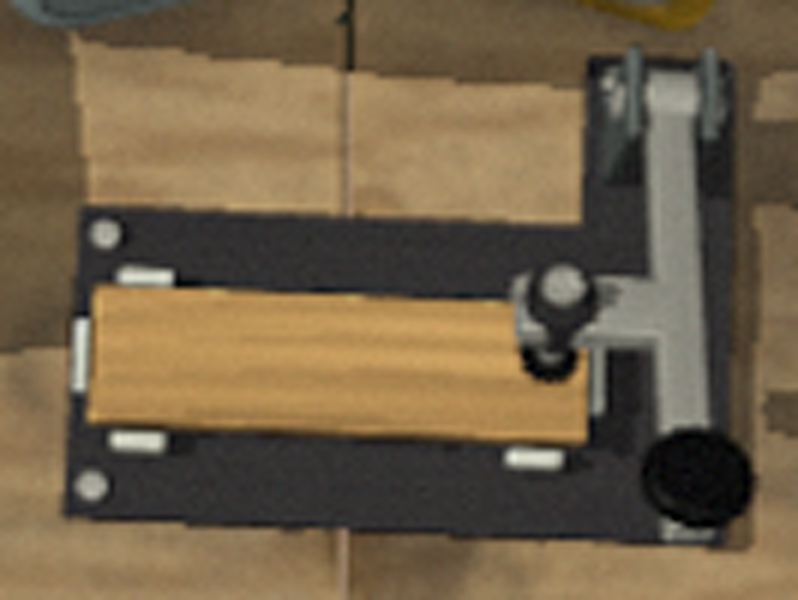

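View pics/c2.png

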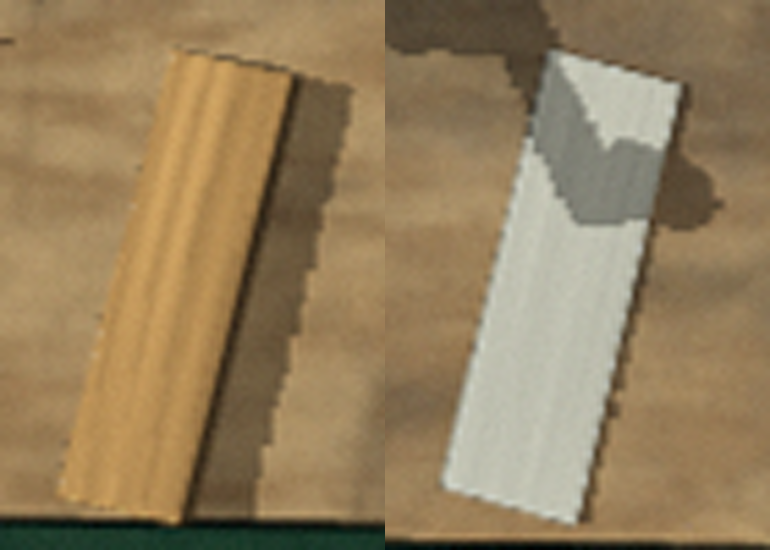

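Corners in crop pixels: the bottom board is at (93,285), (88,420), (586,443), the loose board is at (175,50) … (60,495), and the sheet is at (553,52) … (443,487). Next I'll convert them to world coordinates and check sizes.

```bash
cat > h.py <<'E'
import numpy as np
from cell import cams
def w(u,v,z,n="top"):
    c=cams.calibration(n);T=c["world_from_camera"]
    d=T[:3,:3]@np.linalg.inv(c["K"])@[u,v,1];o=T[:3,3]
    return o+d*(z-o[2])/d[2]
def px(p,n="top"):
    c=cams.calibration(n);q=np.linalg.inv(c["world_from_camera"])@[*p,1];q=c["K"]@q[:3];return q[:2]/q[2]
def rect(P,n):  # TL,TR,BR,BL
    P=np.array(P)[:,:2];c=P.mean(0)
    l1=P[0]-P[3];l2=P[1]-P[2];l=l1+l2
    print(n,"c",c.round(4),"yaw x-dir",np.degrees(np.arctan2(l[1],l[0])).round(2),"len",np.linalg.norm(l1).round(4),np.linalg.norm(l2).round(4),"wid",np.linalg.norm(P[0]-P[1]).round(4),np.linalg.norm(P[3]-P[2]).round(4))
E
python3 - <<'E'
from h import *
f=lambda pts,ox,oy,k,z:[w(ox+(x+.5)/k-.5,oy+(y+.5)/k-.5,z) for x,y in pts]
rect(f([(175,50),(296,75),(183,522),(60,495)],155,232,5.5,.02),"top_board")
rect(f([(168,52),(298,84),(195,522),(58,487)],420,232,5.5,.006),"sheet")
P=f([(93,285),(88,420),(586,443)],280,170,6,.03)
print("bottom",np.round(P,4).tolist(),"ctr",((P[0]+P[2])/2).round(4),"dir",np.degrees(np.arctan2(*(P[2]-P[1])[:2][::-1])))
Q=f([(83,207),(65,516),(720,545)],280,170,6,.01)
print("plate",np.round(Q,4).tolist())
for a,b in((0,1),(1,2)): print(np.linalg.norm(P[a]-P[b]),np.linalg.norm(Q[a]-Q[b]),np.degrees(np.arctan2(*(Q[a]-Q[b])[:2][::-1])))
print("knob",f([(697,477)],280,170,6,.178))
E
```

```text
top_board c [0.4476 0.2676] yaw x-dir -11.23 len 0.1974 0.1977 wid 0.0551 0.0548
sheet c [ 0.457 -0.37 ] yaw x-dir -15.18 len 0.1982 0.1982 wid 0.0587 0.0605
bottom [[0.6096, 0.0119, 0.03], [0.5546, 0.0127, 0.03], [0.5481, -0.1864, 0.03]] ctr [ 0.5788 -0.0872  0.03  ] dir -91.88153941412507
plate [[0.6459, 0.0183, 0.01], [0.5179, 0.0225, 0.01], [0.5098, -0.2427, 0.01]]
0.05493205260659602 0.12811743348898363 -1.9009578144094426
0.1991515667572932 0.2653396196543931 88.26110808769117
knob [array([ 0.51822846, -0.2068676 ,  0.178     ])]
```

Request:
jog_arm([
  [0.26,-0.32,0,0,1],
  [0.52,-0.64,0,0,1],
  [0.775,-0.97,0,0,1],
])

```text
time: 0.4
tool_pos: [0.271, 0.4032, 0.2263]
tool_rot: [-3.141, -0.0, 2.734]
contact_force: [1.0, 0.6, 0.2]
opening: 0.0916
grip_force: 0.0
```

Request:
jog_arm([
  [0.26,-0.32,0,0,1],
  [0.52,-0.64,0,0,1],
  [0.775,-0.97,0,0,1],
])

```text
time: 0.7
tool_pos: [0.3332, 0.3254, 0.2265]
tool_rot: [-3.141, -0.0, 2.733]
contact_force: [0.8, 0.0, -1.4]
opening: 0.0916
grip_force: 0.0
```

Request:
jog_arm([
  [0.26,-0.32,0,0,1],
  [0.52,-0.64,0,0,1],
  [0.775,-0.97,0,0,1],
])

```text
time: 1.0
tool_pos: [0.3952, 0.2478, 0.2265]
tool_rot: [-3.141, -0.0, 2.733]
contact_force: [0.1, 0.0, -0.5]
opening: 0.0916
grip_force: 0.0
```

Request:
jog_arm([
  [0.26,-0.32,0,0,1],
  [0.52,-0.64,0,0,1],
  [0.775,-0.97,0,0,1],
])

```text
time: 1.3
tool_pos: [0.4572, 0.1702, 0.2265]
tool_rot: [-3.141, -0.001, 2.733]
contact_force: [0.9, 0.0, -0.5]
opening: 0.0917
grip_force: 0.0
```

Request:
jog_arm([
  [0,-0.5,0,0,1],
  [0,-1,0,0.09,1],
])

```text
time: 1.5
tool_pos: [0.4567, 0.0912, 0.2261]
tool_rot: [-3.141, -0.001, 2.872]
contact_force: [0.6, 0.3, 0.4]
opening: 0.0917
grip_force: 0.0
```

Request:
jog_arm([
  [0,-0.5,0,0,1],
  [0,-1,0,0,1],
])

```text
time: 1.7
tool_pos: [0.4563, 0.0112, 0.2265]
tool_rot: [3.142, -0.001, 2.87]
contact_force: [0.4, -0.5, 0.4]
opening: 0.0916
grip_force: 0.0
```

Request:
jog_arm([
  [0,-0.5,0,0,1],
  [0,-1,0,0,1],
])

```text
time: 1.9
tool_pos: [0.4563, -0.0689, 0.2265]
tool_rot: [3.141, -0.0, 2.87]
contact_force: [0.6, 1.0, 0.6]
opening: 0.092
grip_force: 0.0
```

Request:
jog_arm([
  [0,-0.5,0,0,1],
  [0,-1,0,0,1],
])

```text
time: 2.1
tool_pos: [0.4563, -0.1489, 0.2265]
tool_rot: [3.141, -0.0, 2.869]
contact_force: [0.0, -0.0, -0.5]
opening: 0.0919
grip_force: 0.0
```

Request:
jog_arm([
  [0,-0.5,0,0,1],
  [0,-1,0,0,1],
  [0,-1,0,0,1],
])

```text
time: 2.4
tool_pos: [0.4563, -0.2315, 0.2261]
tool_rot: [-3.14, -0.0, 2.865]
contact_force: [0.4, 0.9, -0.7]
opening: 0.0918
grip_force: 0.0
```

Request:
jog_arm([
  [0,-0.45,-0.4,0.006,1],
  [0,-0.9,-0.7,0.006,1],
  [0,-0.9,-0.7,0.006,1],
])

```text
time: 2.7
tool_pos: [0.455, -0.3008, 0.1669]
tool_rot: [3.14, -0.006, 2.876]
contact_force: [-0.5, 0.7, -0.2]
opening: 0.0916
grip_force: 0.0
```

Request:
jog_arm([
  [0,-0.4,-0.4,0,1],
  [0,-0.83,-0.9,0,1],
  [0,-0.83,-0.9,0,1],
])

```text
time: 3.0
tool_pos: [0.4548, -0.3655, 0.0938]
tool_rot: [3.138, -0.007, 2.877]
contact_force: [0.7, 0.4, -0.3]
opening: 0.0919
grip_force: 0.0
```

Request:
jog_arm([
  [0,0,-0.4,0,1],
  [0,0,-0.8,0,1],
  [0,0,-0.8,0,1],
  [0,0,-0.8,0,1],
])

```text
time: 3.4
tool_pos: [0.4573, -0.3648, 0.036]
tool_rot: [3.141, 0.0, 2.88]
contact_force: [0.6, 0.1, 0.4]
opening: 0.0917
grip_force: 0.0
```

Request:
jog_arm([
  [0,-0.065,-0.2,0,1],
  [0,-0.065,-0.35,0,1],
  [0,-0.065,-0.41,0,1],
  [0,-0.065,-0.42,0,1],
  [0,-0.065,-0.42,0,1],
])

```text
time: 3.9
tool_pos: [0.4567, -0.371, 0.0011]
tool_rot: [3.141, -0.0, 2.879]
contact_force: [0.1, -0.5, 0.2]
opening: 0.0918
grip_force: 0.0
```

```bash
python3 - <<'E'
from cell import cams
import cv2
a=cams.read_camera("scene")[330:450,300:460];cv2.imwrite("pics/g1.png",cv2.resize(a,None,fx=4,fy=4,interpolation=cv2.INTER_CUBIC))
E
```

```text
(no output)
```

View pics/g1.png

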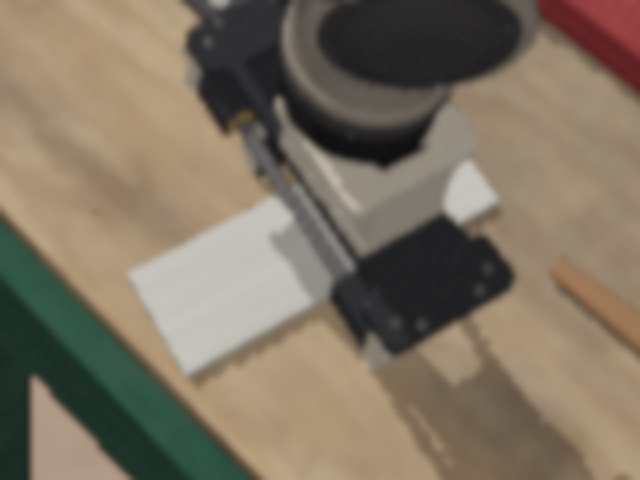

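The fingers straddle the sheet's middle, with the near finger at about (375,345) and the sheet between them. Closing now.

Request:
jog_arm([
  [0,0,0,0,-1],
  [0,0,0,0,-1],
  [0,0,0,0,-1],
  [0,0,0,0,-1],
  [0,0,0,0,-1],
  [0,0,0,0,-1],
  [0,0,0,0,-1],
  [0,0,0,0,-1],
], squeeze=35)

```text
time: 4.75
tool_pos: [0.4568, -0.3707, 0.0012]
tool_rot: [3.141, -0.0, 2.879]
contact_force: [0.2, 2.4, 1.9]
opening: 0.0591
grip_force: 35.0
```

Request:
jog_arm([
  [0,0,0.1,0,-1],
  [0,0,0.3,0,-1],
  [0,0,0.6,0,-1],
  [0,0,0.9,0,-1],
  [0,0,1,0,-1],
])

```text
time: 5.25
tool_pos: [0.4576, -0.3722, 0.0838]
tool_rot: [-3.139, 0.004, 2.879]
contact_force: [-0.3, 0.7, -2.0]
opening: 0.0592
grip_force: 35.0
```

Request:
jog_arm([
  [0,0,0.4,0,-1],
  [0,0,0.8,0,-1],
  [0,0,1,0,-1],
])

```text
time: 5.55
tool_pos: [0.4572, -0.3717, 0.1634]
tool_rot: [-3.14, 0.003, 2.879]
contact_force: [-1.0, -1.5, -2.1]
opening: 0.0591
grip_force: 35.0
```

Request:
jog_arm([
  [0,0.2,0.4,0,-1],
  [0,0.5,0.8,0,-1],
  [0,0.9,1,0,-1],
  [0,1,1,0,-1],
])

```text
time: 5.95
tool_pos: [0.4574, -0.2892, 0.2435]
tool_rot: [-3.141, 0.003, 2.881]
contact_force: [-0.3, -0.3, -0.9]
opening: 0.0592
grip_force: 35.0
```

Request:
jog_arm([
  [0,0.1,0,-0.08,-1],
  [0,0.2,0,-0.17,-1],
  [0,0.3,0,-0.26,-1],
  [0,0.4,0,-0.35,-1],
  [0,0.5,0,-0.44,-1],
  [0,0.6,0,-0.53,-1],
  [0,0.7,0,-0.62,-1],
  [0,0.8,0,-0.71,-1],
  [0,0.9,0,-0.79,-1],
  [0,1,0,-0.83,-1],
  [0,1,0,-0.854,-1],
  [0,1,0,-0.854,-1],
])

```text
time: 7.15
tool_pos: [0.4564, -0.211, 0.24]
tool_rot: [-3.14, -0.001, 1.537]
contact_force: [-0.2, -0.0, -2.4]
opening: 0.059
grip_force: 35.0
```

Request:
jog_arm([
  [0,0.3,0,0,-1],
  [0,0.6,0,0,-1],
  [0,1,0,0,-1],
  [0,1,0,0,-1],
])

```text
time: 7.55
tool_pos: [0.4562, -0.1284, 0.2405]
tool_rot: [-3.14, -0.002, 1.541]
contact_force: [-0.0, -0.9, -1.4]
opening: 0.0591
grip_force: 35.0
```

Request:
jog_arm([
  [0.2,0.3,0,0,-1],
  [0.5,0.6,0,0,-1],
  [0.8,1,0,0,-1],
  [0.8,1,0,0,-1],
  [0.8,1,0,0,-1],
])

```text
time: 8.05
tool_pos: [0.5208, -0.0511, 0.2402]
tool_rot: [-3.14, 0.0, 1.54]
contact_force: [-0.5, 0.1, -3.0]
opening: 0.0594
grip_force: 35.0
```

Request:
jog_arm([
  [0.3,0.1,0,0,-1],
  [0.6,0.24,0,0,-1],
  [0.75,0.24,0,-0.001,-1],
  [0.75,0.24,-0.4,-0.001,-1],
  [0.75,0.24,-0.8,-0.001,-1],
  [0.75,0.24,-1,-0.001,-1],
])

```text
time: 8.65
tool_pos: [0.5787, -0.0333, 0.158]
tool_rot: [-3.137, -0.0, 1.535]
contact_force: [-0.0, -0.9, -2.1]
opening: 0.0594
grip_force: 35.0
```

Request:
jog_arm([
  [0,0,-0.4,0,-1],
  [0,0,-0.8,0,-1],
  [0,0,-1,0,-1],
  [0,0,-1,0,-1],
])

```text
time: 9.05
tool_pos: [0.5784, -0.0331, 0.0784]
tool_rot: [-3.136, -0.0, 1.535]
contact_force: [-0.3, -0.3, -1.8]
opening: 0.0589
grip_force: 35.0
```

Request:
jog_arm([
  [0.02,0,-0.25,0.001,-1],
  [0.02,0,-0.47,0.001,-1],
  [0.02,0,-0.48,0.001,-1],
  [0.02,-0.15,-0.48,0.001,-1],
  [0.01,-0.3,-0.48,0.001,-1],
  [0.01,-0.45,-0.48,0.001,-1],
  [0.01,-0.58,-0.48,0.001,-1],
  [0,-0.66,-0.48,0.001,-1],
  [0,-0.68,-0.48,0.001,-1],
  [0,-0.68,-0.48,0.001,-1],
])

```text
time: 10.05
tool_pos: [0.5807, -0.0864, 0.0428]
tool_rot: [3.142, -0.0, 1.537]
contact_force: [0.0, 0.4, -2.4]
opening: 0.0592
grip_force: 35.0
```

```bash
python3 - <<'E'
from cell import cams,readout
import cv2
im=cams.read_camera("top")[170:270,280:413];cv2.imwrite("pics/g2.png",cv2.resize(im,None,fx=6,fy=6,interpolation=cv2.INTER_CUBIC))
s=readout.observe();print(s["tool_pos"],s["tool_rot"])
E
```

```text
[ 0.58066867 -0.08601002  0.04271703] [-3.14153884e+00 -1.94980393e-04  1.53741774e+00]
```

View pics/g2.png

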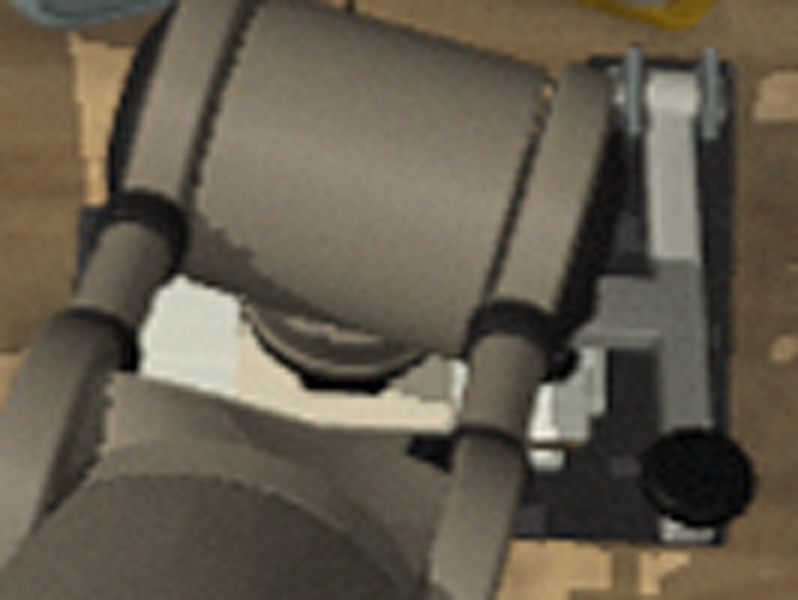

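The sheet's right end is at about (590,440), matching the bottom board's end. Lowering it.

Request:
jog_arm([
  [-0.02,-0.015,0,0.001,-1],
  [-0.02,-0.015,-0.05,0.001,-1],
  [-0.02,-0.015,-0.1,0.001,-1],
  [-0.02,-0.015,-0.13,0.001,-1],
  [-0.02,-0.015,-0.13,0.001,-1],
  [-0.02,-0.015,-0.13,0.001,-1],
])

```text
time: 10.7
tool_pos: [0.5791, -0.0873, 0.0322]
tool_rot: [-3.141, -0.0, 1.539]
contact_force: [-0.4, -0.6, -1.9]
opening: 0.0594
grip_force: 35.0
```

Request:
jog_arm([
  [0,0,-0.012,0,-1],
  [0,0,-0.018,0,-1],
  [0,0,-0.018,0,-1],
])

```text
time: 11.0
tool_pos: [0.5793, -0.0874, 0.0313]
tool_rot: [3.141, 0.0, 1.539]
contact_force: [-1.1, -0.5, 1.2]
opening: 0.0592
grip_force: 35.0
```

Request:
jog_arm([
  [0,0,0,0,0.8],
  [0,0,0,0,0.8],
  [0,0,0,0,0.8],
  [0,0,0,0,0.8],
  [0,0,0,0,0.8],
])

```text
time: 11.5
tool_pos: [0.5792, -0.0874, 0.0309]
tool_rot: [3.141, 0.0, 1.539]
contact_force: [-0.2, 0.7, -0.4]
opening: 0.0825
grip_force: 0.0
```

Request:
jog_arm([
  [0,0,0.2,0,0.8],
  [0,0,0.6,0,0.8],
  [0,0,1,0,0.8],
  [0,0,1,0,1],
])

```text
time: 11.9
tool_pos: [0.5818, -0.0881, 0.1155]
tool_rot: [3.133, 0.002, 1.539]
contact_force: [1.0, 0.5, 0.6]
opening: 0.087
grip_force: 0.0
```

Request:
jog_arm([
  [0,0,0.4,0,1],
  [0,0,0.8,0,1],
  [0,0.4,1,0,1],
  [0,0.8,1,0,1],
  [0,1,1,0,1],
])

```text
time: 12.4
tool_pos: [0.5789, -0.0054, 0.1908]
tool_rot: [3.142, -0.001, 1.54]
contact_force: [0.4, 0.5, -0.1]
opening: 0.0917
grip_force: 0.0
```

Request:
jog_arm([
  [-0.3,0.4,0,0.09,1],
  [-0.6,0.7,0,0.18,1],
  [-1,1,0,0.27,1],
  [-1,1,0,0.36,1],
  [-1,1,0,0.36,1],
])

```text
time: 12.9
tool_pos: [0.4983, 0.073, 0.1903]
tool_rot: [-3.14, -0.0, 2.107]
contact_force: [-0.3, 0.0, 1.1]
opening: 0.0916
grip_force: 0.0
```

Request:
jog_arm([
  [-0.3,0.3,0,0.09,1],
  [-0.6,0.6,0,0.18,1],
  [-0.6,1,0,0.27,1],
  [-0.6,1,0,0.36,1],
  [-0.6,1,0,0.45,1],
  [-0.6,1,0,0.5,1],
  [-0.6,1,0,0.5,1],
])

```text
time: 13.6
tool_pos: [0.4517, 0.1521, 0.1903]
tool_rot: [-3.141, -0.001, 2.886]
contact_force: [0.5, 0.7, -0.8]
opening: 0.0917
grip_force: 0.0
```

```bash
python3 - <<'E'
from cell import cams,readout
import cv2
im=cams.read_camera("top")[170:270,280:413];cv2.imwrite("pics/g3.png",cv2.resize(im,None,fx=6,fy=6,interpolation=cv2.INTER_CUBIC))
s=readout.observe();print(s["tool_pos"],s["tool_rot"])
E
```

```text
[0.4515933  0.15216829 0.19036091] [-3.14122538e+00 -5.36989227e-04  2.88460321e+00]
```

View pics/g3.png

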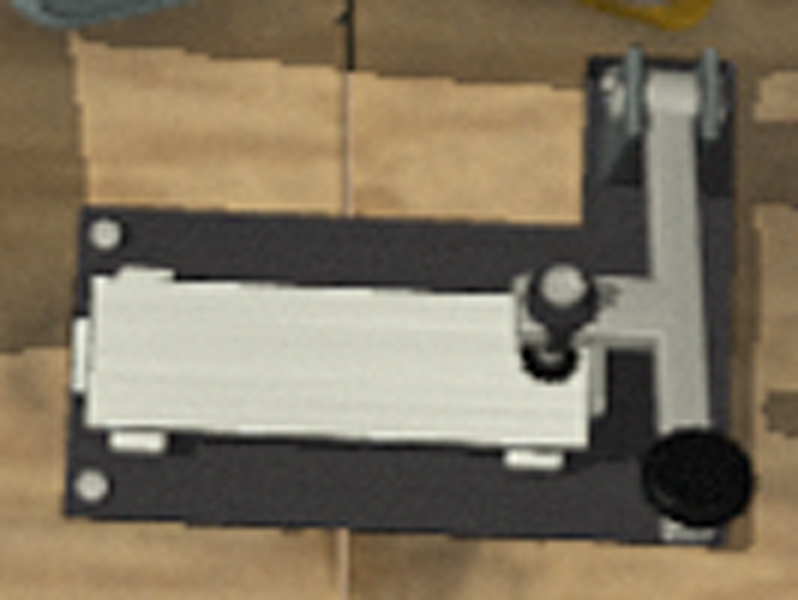

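The sheet is square on the board: corners (92,277), (86,425), (588,446) in the crop are centred on the board within about 1 mm. Next is the loose board.

Request:
jog_arm([
  [-0.05,0.4,0,0.039,1],
  [-0.05,0.8,-0.3,0.039,1],
  [-0.05,0.8,-0.7,0.039,1],
  [-0.05,0.8,-1,0.039,1],
  [-0.05,0.8,-1,0.039,1],
])

```text
time: 14.15
tool_pos: [0.4453, 0.2159, 0.1078]
tool_rot: [-3.138, -0.006, 2.948]
contact_force: [0.8, 0.1, 0.1]
opening: 0.0918
grip_force: 0.0
```

Request:
jog_arm([
  [0,0.4,0,0,1],
  [0,0.645,-0.2,0,1],
  [0,0.645,-0.5,0,1],
  [0,0.645,-0.5,0,1],
  [0,0.645,-0.5,0,1],
])

```text
time: 14.65
tool_pos: [0.4477, 0.268, 0.0718]
tool_rot: [3.141, 0.0, 2.949]
contact_force: [0.3, 0.1, 0.7]
opening: 0.0919
grip_force: 0.0
```

Request:
jog_arm([
  [0,0,-0.3,-0.001,1],
  [0,0,-0.6,-0.001,1],
  [0,0,-0.8,-0.001,1],
  [0,0,-0.82,-0.001,1],
  [0,0,-0.82,-0.001,1],
])

```text
time: 15.15
tool_pos: [0.4481, 0.2682, 0.0065]
tool_rot: [3.141, 0.001, 2.948]
contact_force: [-0.8, 0.0, -0.4]
opening: 0.0918
grip_force: 0.0
```

Request:
jog_arm([
  [0,0,0,0,-1],
  [0,0,0,0,-1],
  [0,0,0,0,-1],
  [0,0,0,0,-1],
  [0,0,0,0,-1],
  [0,0,0,0,-1],
  [0,0,0,0,-1],
  [0,0,0,0,-1],
], squeeze=30)

```text
time: 15.95
tool_pos: [0.4473, 0.2685, 0.0056]
tool_rot: [3.141, 0.0, 2.95]
contact_force: [-0.8, 1.8, 3.9]
opening: 0.0559
grip_force: 30.0
```

Request:
jog_arm([
  [0,0,0.1,0,-1],
  [0,0,0.4,0,-1],
  [0,0,0.8,0,-1],
  [0,0,1,0,-1],
])

```text
time: 16.35
tool_pos: [0.4477, 0.2683, 0.0875]
tool_rot: [3.141, 0.002, 2.95]
contact_force: [1.0, 0.4, -2.3]
opening: 0.0561
grip_force: 30.0
```

Request:
jog_arm([
  [0,0,0.4,0,-1],
  [0,0,0.8,0,-1],
  [0,0,1,0,-1],
  [0,0,1,0,-1],
])

```text
time: 16.75
tool_pos: [0.4481, 0.2686, 0.1677]
tool_rot: [3.139, 0.004, 2.95]
contact_force: [-0.2, 0.3, -1.7]
opening: 0.0557
grip_force: 30.0
```

Request:
jog_arm([
  [0,-0.1,0,-0.08,-1],
  [0,-0.2,0,-0.17,-1],
  [0,-0.3,0,-0.26,-1],
  [0,-0.4,0,-0.35,-1],
  [0,-0.5,0,-0.44,-1],
  [0,-0.6,0,-0.53,-1],
  [0,-0.7,0,-0.62,-1],
  [0,-0.8,0,-0.71,-1],
  [0,-0.9,0,-0.8,-1],
  [0,-1,0,-0.87,-1],
  [0,-1,0,-0.899,-1],
  [0,-1,0,-0.899,-1],
])

```text
time: 17.95
tool_pos: [0.4462, 0.1877, 0.164]
tool_rot: [-3.139, 0.001, 1.537]
contact_force: [0.7, 0.1, -1.2]
opening: 0.0557
grip_force: 30.0
```

Request:
jog_arm([
  [0.2,-0.3,0,0,-1],
  [0.5,-0.65,0,0,-1],
  [0.8,-1,0,0,-1],
  [0.8,-1,0,0,-1],
  [0.8,-1,0,0,-1],
])

```text
time: 18.45
tool_pos: [0.5106, 0.1078, 0.1642]
tool_rot: [-3.139, 0.0, 1.537]
contact_force: [-0.1, 0.6, -1.9]
opening: 0.0557
grip_force: 30.0
```

Request:
jog_arm([
  [0.3,-0.3,0,0,-1],
  [0.6,-0.65,0,0,-1],
  [0.85,-1,0,0,-1],
  [0.85,-1,0,0,-1],
  [0.85,-1,0,0,-1],
])

```text
time: 18.95
tool_pos: [0.5782, 0.0289, 0.1645]
tool_rot: [-3.139, -0.001, 1.538]
contact_force: [-0.6, 0.4, -1.9]
opening: 0.0557
grip_force: 30.0
```

Request:
jog_arm([
  [0,-0.4,0,0,-1],
  [0,-0.75,0,0,-1],
  [0,-0.75,-0.3,0,-1],
  [0,-0.75,-0.6,0,-1],
  [0,-0.75,-0.8,0,-1],
  [0,-0.75,-0.8,0,-1],
])

```text
time: 19.55
tool_pos: [0.5765, -0.0297, 0.0989]
tool_rot: [-3.136, -0.001, 1.54]
contact_force: [-0.3, 0.4, -2.3]
opening: 0.0554
grip_force: 30.0
```

Request:
jog_arm([
  [0.02,0,-0.3,0,-1],
  [0.03,0,-0.58,0,-1],
  [0.03,0,-0.6,0,-1],
  [0.03,-0.15,-0.6,0,-1],
  [0.03,-0.3,-0.6,0,-1],
  [0.03,-0.45,-0.6,0,-1],
  [0.02,-0.6,-0.6,0,-1],
  [0.02,-0.7,-0.6,0,-1],
  [0.02,-0.72,-0.6,0,-1],
  [0.02,-0.72,-0.6,0,-1],
])

```text
time: 20.55
tool_pos: [0.5807, -0.0898, 0.0533]
tool_rot: [3.142, -0.0, 1.537]
contact_force: [0.3, -0.9, -2.2]
opening: 0.0556
grip_force: 30.0
```

Request:
jog_arm([
  [-0.02,0.028,0,0.001,-1],
  [-0.02,0.028,-0.05,0.001,-1],
  [-0.02,0.028,-0.1,0.001,-1],
  [-0.02,0.028,-0.135,0.001,-1],
  [-0.02,0.028,-0.135,0.001,-1],
  [-0.02,0.028,-0.135,0.001,-1],
])

```text
time: 21.15
tool_pos: [0.5791, -0.087, 0.0423]
tool_rot: [-3.141, -0.0, 1.539]
contact_force: [-0.2, -0.0, -2.8]
opening: 0.0558
grip_force: 30.0
```

Request:
jog_arm([
  [0,0,-0.01,0,-1],
  [0,0,-0.016,0,-1],
  [0,0,-0.016,0,-1],
])

```text
time: 21.45
tool_pos: [0.5792, -0.0872, 0.0416]
tool_rot: [3.141, 0.0, 1.539]
contact_force: [-1.4, 0.8, 2.4]
opening: 0.0558
grip_force: 30.0
```

Request:
jog_arm([
  [0,0,0,0,0.6],
  [0,0,0,0,0.6],
  [0,0,0,0,0.6],
  [0,0,0,0,0.6],
  [0,0,0,0,0.6],
])

```text
time: 21.95
tool_pos: [0.5792, -0.0871, 0.0412]
tool_rot: [3.141, 0.0, 1.539]
contact_force: [-0.7, -0.1, 0.5]
opening: 0.0728
grip_force: 0.0
```

Request:
jog_arm([
  [0,0,0.2,0,0.6],
  [0,0,0.6,0,0.6],
  [0,0,1,0,0.6],
  [0,0,1,0,0.6],
])

```text
time: 22.35
tool_pos: [0.5817, -0.0878, 0.1258]
tool_rot: [3.133, 0.002, 1.539]
contact_force: [0.7, 0.0, 0.4]
opening: 0.0734
grip_force: 0.0
```

Request:
jog_arm([
  [0,0,0.4,0,-1],
  [0,0,0.8,0,-1],
  [0,0,1,0,-1],
  [-0.3,0,1,0,-1],
  [-0.6,0,1,0,-1],
  [-1,0,1,0,-1],
  [-1,0,1,0,-1],
])

```text
time: 23.05
tool_pos: [0.4956, -0.0865, 0.2004]
tool_rot: [-3.138, -0.001, 1.539]
contact_force: [0.2, 0.8, -0.5]
opening: 0.0219
grip_force: 0.0
```

Request:
jog_arm([
  [-0.4,0,0.4,0,-1],
  [-1,0,0.4,0,-1],
  [-1,0,0.4,0,-1],
])

```text
time: 23.35
tool_pos: [0.4146, -0.0861, 0.2325]
tool_rot: [-3.137, -0.001, 1.539]
contact_force: [-0.4, -0.6, -0.4]
opening: 0.0015
grip_force: 0.0
```

```bash
python3 - <<'E'
from cell import cams,readout
import cv2
im=cams.read_camera("top")[170:270,280:413];cv2.imwrite("pics/g4.png",cv2.resize(im,None,fx=6,fy=6,interpolation=cv2.INTER_CUBIC))
s=readout.observe();print(s["time"],s["tool_pos"],s["tool_rot"])
E
```

```text
23.4 [ 0.41762739 -0.0868211   0.23311712] [-3.14115500e+00 -1.99539491e-04  1.53813670e+00]
```

View pics/g4.png

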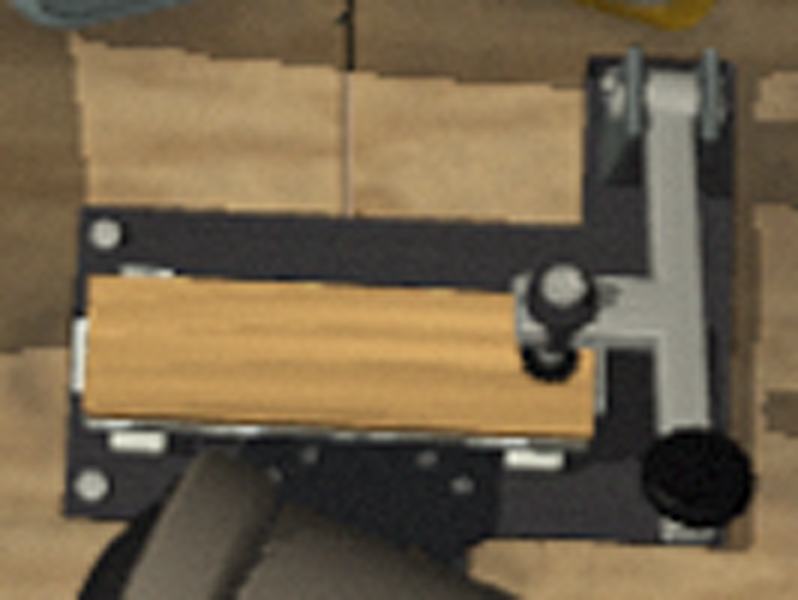

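The top board is square on the sheet: corners (89,277), (84,413), (593,438), with even sheet margins. Now I'll go above the knob.

Request:
jog_arm([
  [0.2,-0.35,0,0,-1],
  [0.4,-0.7,0,0,-1],
  [0.64,-1,0,0,-1],
  [0.64,-1,0,0,-1],
])

```text
time: 23.8
tool_pos: [0.4734, -0.1701, 0.2323]
tool_rot: [3.14, 0.001, 1.537]
contact_force: [0.2, 0.3, 0.1]
opening: 0.0006
grip_force: 0.0
```

Request:
jog_arm([
  [0.3,-0.3,0,0,-1],
  [0.64,-0.5,-0.2,0,-1],
  [0.64,-0.5,-0.4,0,-1],
  [0.64,-0.5,-0.4,0,-1],
])

```text
time: 24.2
tool_pos: [0.5213, -0.2064, 0.1981]
tool_rot: [-3.137, -0.003, 1.539]
contact_force: [-1.0, 0.9, -0.0]
opening: 0.0003
grip_force: 0.0
```

```bash
python3 - <<'E'
from h import *
from cell import readout
f=lambda pts,z:[w(280+(x+.5)/6-.5,170+(y+.5)/6-.5,z) for x,y in pts]
for n,z,p in(("bot",.03,[(93,285),(586,443)]),("sheet",.036,[(92,277),(86,425),(588,446)]),("top",.056,[(89,277),(84,413),(593,438)])):
    P=f(p,z);print(n,((P[0]+P[-1])/2).round(4),np.degrees(np.arctan2(*(P[-2]-P[-1])[:2][::-1])))
s=readout.observe();print(s["tool_pos"],s["contact_force"])
E
```

```text
bot [ 0.5788 -0.0872  0.03  ] 72.7803690589305
sheet [ 0.5789 -0.0872  0.036 ] 88.37082705815837
top [ 0.5774 -0.0872  0.056 ] 87.94728476914204
[ 0.52126236 -0.20637172  0.19808681] [-1.00559877  0.92179104 -0.00515578]
```

Request:
jog_arm([
  [-0.02,0,-0.15,0,-1],
  [-0.02,0,-0.22,0,-1],
  [-0.06,0,-0.31,0,-1],
  [-0.1,0,-0.39,0,-1],
  [-0.15,0,-0.48,0,-1],
  [-0.19,0,-0.57,0,-1],
  [-0.24,0,-0.67,0,-1],
  [-0.24,0,-0.69,0,-1],
], squeeze=20)

```text
time: 25.0
tool_pos: [0.5017, -0.2069, 0.1452]
tool_rot: [-3.141, -0.0, 1.539]
contact_force: [-2.1, 2.7, 4.7]
opening: 0.001
grip_force: 2.4
```

Request:
jog_arm([
  [-0.03,0,-0.08,0,-1],
  [-0.05,0,-0.16,0,-1],
  [-0.07,0,-0.24,0,-1],
  [-0.08,0,-0.32,0,-1],
  [-0.1,0,-0.4,0,-1],
  [-0.11,0,-0.46,0,-1],
  [-0.11,0,-0.48,0,-1],
  [-0.11,0,-0.48,0,-1],
  [-0.11,0,-0.48,0,-1],
])

```text
time: 25.9
tool_pos: [0.4922, -0.2069, 0.1082]
tool_rot: [-3.139, -0.0, 1.539]
contact_force: [-6.1, 4.3, 13.0]
opening: 0.0009
grip_force: 6.3
```

```bash
python3 - <<'E'
from cell import cams,readout
import cv2
im=cams.read_camera("scene")[220:350,270:440];cv2.imwrite("pics/g5.png",cv2.resize(im,None,fx=4.6,fy=4.6,interpolation=cv2.INTER_CUBIC))
s=readout.observe();print(s["time"],s["tool_pos"],s["contact_force"])
E
```

```text
25.95 [ 0.49219891 -0.20694679  0.10821291] [-7.02209418  2.73336283 13.50487507]
```

View pics/g5.png

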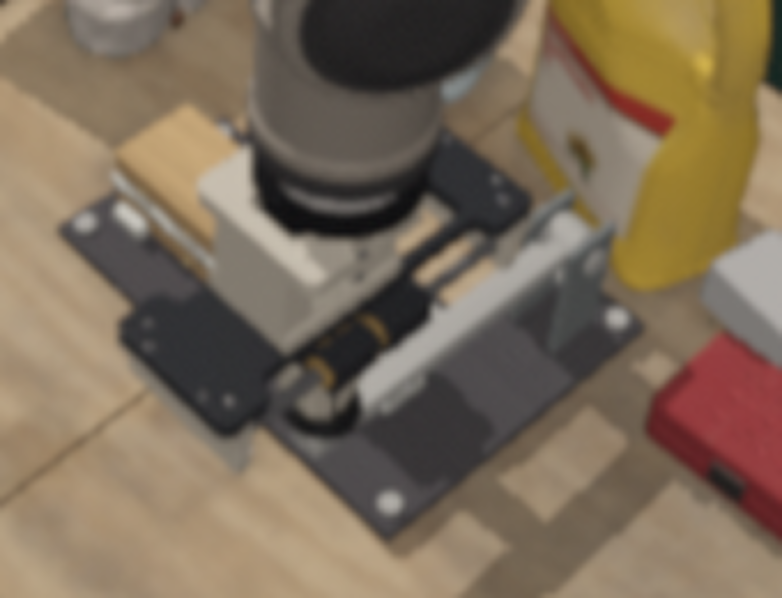

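The arm is near level, with fingers on the knob at about (320,405), but the tip is 2 mm high. I'll go down that last bit and settle.

Request:
jog_arm([
  [0,0,-0.014,0,-1],
  [-0.008,0,-0.028,0,-1],
  [-0.008,0,-0.03,0,-1],
  [-0.008,0,-0.03,0,-1],
  [-0.008,0,-0.03,0,-1],
  [-0.008,0,-0.03,0,-1],
])

```text
time: 26.55
tool_pos: [0.4919, -0.207, 0.106]
tool_rot: [-3.14, -0.0, 1.539]
contact_force: [-5.0, 2.7, 13.1]
opening: 0.0005
grip_force: 6.6
```

Request:
jog_arm([
  [0,0,0,0,-1],
  [0,0,0,0,-1],
  [0,0,0,0,-1],
  [0,0,0,0,-1],
  [0,0,0,0,-1],
  [0,0,0,0,-1],
  [0,0,0,0,-1],
  [0,0,0,0,-1],
])

```text
time: 27.35
tool_pos: [0.4918, -0.207, 0.106]
tool_rot: [-3.14, -0.0, 1.539]
contact_force: [-5.9, 3.7, 12.7]
opening: 0.0009
grip_force: 6.6
```

```bash
python3 - <<'E'
from cell import ticket,readout
s=readout.observe();print(s["time"],s["tool_pos"],s["contact_force"])
if abs(s["tool_pos"][2]-.106)<.002 and s["contact_force"][2]>9: print(ticket.hand_in())
E
```

```text
27.35 [ 0.49184582 -0.20695981  0.10599772] [-5.9325355   3.67590913 12.6608617 ]
the job is handed in; nothing more can be done
None
```

The job is handed in at 27.35 s: the sheet and top board lie square on the bottom board to within about 1.5 mm, and the arm is still holding the lever level with the knob top at 106 mm under about 13 N; no verdict came back.

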